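# Hold the reference cap locked on the photometer port

## Robot

A 7-joint arm with a two-finger parallel gripper is mounted at the origin on a cart in front of the work surface, level with it; the furniture and walls round the work are solid. World frame = base frame: x ahead of the robot, y to its left, z up, the work surface at z = 0. Lengths are in m, angles in degrees, forces in N, time in s.
With the tool pointing down it reaches from about 0.425 to 0.875 m from the base axis. Payload 4.7 kg.
Tool frame: the origin (TCP) lies midway between the tips of the shut fingers; the grasp point (between the pads) lies 19 mm behind it; z points along the fingers, x is the direction in which the jaws open and shut, and the axes are right-handed (so a half turn about z gives the same grasp; the last joint's range is limited). The gripper opens to 87 mm and grips with 3 to 60 N. Pads are 19 mm wide; open, the fingers measure 117 mm over their backs; the gripper's body (75 mm by 190 mm) begins 51 mm behind the grasp point.
Start: joints at [71.454, 18.392, -4.016, 83.108, 1.295, 78.541, -3.26], TCP at [0.215, -0.613, 0.223] pointing down, gripper open.
Joint ranges: [-163.93, 163.93], [-17.29, 119.83], [-79.2, 71.16], [3.27, 140.29], [-89.18, 269.18], [5.43, 117.66], [-154.24, 154.24]. Speed limits (degrees/s): [147.25, 147.25, 180, 180, 180, 180, 180].

## Interface

Orientations are given as [roll, pitch, yaw] about the fixed x, y, z axes, in that order (R = Rz(yaw) Ry(pitch) Rx(roll)).
In Python, from cell import env gives the robot as it stands.
- The arm moves only by the tool carry_out, never from a script. Its argument "plan" is a list of rows, each an object with "grip": the closure, from 0 (fully open) to 1 (shut); "dp": the shift along the tool's x, y, z in m, a list of three; "rotation": the turn, a rotation vector about the tool's x, y, z in degrees, a list of three. In form: [{"grip": grip, "dp": [dx, dy, dz], "rotation": [wx, wy, wz]}, ...]. A call has 1 to 8 rows; each row shifts and turns the pose as measured when the row begins, along the tool's axes as they then stand; what a row does not reach is not made up. A row lasts 1/12 s, in which the tool goes at most 41.7 mm and 7.16 degrees, less where a joint would pass 70% of its speed; a pose out of reach is approached as far as the arm can. A call is refused whole if a number of a shift passes 0.0417 or a number of a turn 7.16, either way. A call with a gripper value outside its range is refused whole. The fingers move at their own pace and stop on an object; "force" is the grip in N (left out, the last holds). Time passes only in rows, so rows that do not move let the fingers close. It gives the time, the measured TCP pose, the force and the opening at its end, in the units of the state.
- env.get_obs(): the state, without advancing time (a new reading comes with each control period).
- env.read_camera(name): name is "side" or "top" or "wrist"; returns the picture (420x560x3 uint8, red, green, blue); there is no depth.
- env.camera_params(name): a dict with "fx", "fy", "cx", "cy" (pixels), "R" (3x3) and "t" (3): a world point X has camera coordinates R X + t. Camera axes: x right, y down, z forward; pixel columns grow to the right and rows downward; lengths in m; the calibration is good to about 2 mm. A picture is of the moment at which its call begins: read the wrist's pose just before it. camera_params takes no time and is no camera call; for the wrist camera it gives the pose at the moment of the call.
- env.sign_off(): hands the job in, once; it reports no verdict.
The state is a dict: "time_s": time; "qpos": joint angles; "joint_velocities": joint speeds; "effort": joint torques, N m; "tool_pos": TCP position; "tool_rot": TCP orientation; "force": force on the tool from outside, world axes, zero at the start; "wrist_torque": the same for the moment, N m; "grip_width": finger opening in m.
Only numpy, scipy, OpenCV 4.12 (cv2) and the standard library are available. Lean on these libraries where they do the work, as an engineer would, in place of code of your own. Each camera call takes 0.05 s, during which the arm holds its last target. There are 200 camera calls.

## Task

The photometer needs its reference reading. Lift the reference cap (the one with the tall bar grip and two lugs) up off its parking post, set it in the round port on top of the photometer with its lugs in the two notches, push it all the way down against the spring and turn it clockwise as far as it goes, about a quarter turn, which opens the spring-closed shutter. The shutter shuts again if you let go, so finish while still holding the cap there, pushed fully down and turned to the stop, and leave the round-knobbed dust cap on its own post and the vial and the small dish where they stand.

Things in the scene. Friction and masses are not known exactly. Their poses are not given: they have to be found in the camera images.
- reference_cap: Bare-metal bayonet cap, 68 mm across its shoulder, 62.5 mm high, 0.12 kg, with a black bar grip on top. Origin: centre of the lower end of its plug, z up along its axis, y along bar and lugs; half a turn about z makes no difference. Plug: tube 39 mm outside, 28 mm inside, z = 0 to 20 mm, bevelled and open below; the bore ends at z = 24 mm on a flat crown, on which it hangs on the post.
- cap_lug (a point): Tip of the lug on the cap's +y side, 26.3 mm from the axis, 4.5 mm above the plug's lower end. Two such lugs stick out of the plug, along the cap's +y and -y, each 9 mm wide and 9 mm high (z = 0 to 9 mm), bevelled below.
- cap_shoulder (a point): Point on the cap's axis at the underside of its knurled shoulder disc (68 mm diameter, z = 20 to 28.5 mm), 20 mm above the plug's lower end. It meets the port's top face when the cap is fully down.
- cap_grip (a point): Point on the cap's axis inside its upright bar grip, 50 mm above the plug's lower end and 12.5 mm below the top of the bar. The bar is 14 mm thick (cap's x), 46 mm long (cap's y) and stands 34 mm above the shoulder; pinch it across its 14 mm.
- photometer: White battery-powered bench instrument, 150 x 130 mm and 64 mm high, with a display and keys on its sloped front; stands fixed on the worktop. Origin: centre of its underside; x points from its front to its back, y to its left, z up.
- port (a point): Centre of the top face of the dark round collar (80 mm diameter) on the photometer, 92 mm above the worktop, 22 mm behind the instrument's origin. The opening is 43 mm in diameter through a 6 mm thick lip with two notches. A cap with its lugs in the notches meets the sprung carrier with its shoulder 8 mm above this face; 8 mm more push, 3 N rising to about 9 N, brings the shoulder onto the face.
- notch (a point): Middle of the notch on the photometer's +y side, in the top face, 25 mm from the port's axis; its twin is on the -y side. Notches are 13 mm wide at the opening, 18 mm at their outer end, and reach 29.5 mm from the axis; a lug about 5 degrees off still enters. A single white line marks each, double lines mark where the lugs end up.
- shutter (a joint): Turn of the sprung shutter carrier in the port, rad: 0 shut, 1.30 fully open at its stop, positive clockwise from above. The lugs turn it; the cap turns about 1.38 rad (79 degrees) from the middle of the notches to the stop (0.08 rad is play). A spring turns it back with 0.1 N m (shut) to 0.25 N m (open).
- carrier_sink (a joint): How far the sprung carrier is pressed down, m: 0 at rest, 0.008 with the cap fully down. Below 0.003 the lugs are still held in the notches, so turn the cap only when it is pressed further (shoulder less than 5 mm above the collar); once turned, the lip over the lugs keeps it in, and the spring lifts it to 5 mm above the collar if it is not pushed.
- parking_stand: Aluminium bar 75 mm (x) by 190 mm (y), 16 mm high, stands fixed, with two upright steel posts 20 mm in diameter at 50 mm either side of its centre along y, tops 80 mm above the worktop. Origin: centre of its underside. Each cap hangs with its bore 24 mm deep over a post with 4 mm slack all round, plug end 56 mm above the worktop; which cap is on which post varies.
- post_left (a point): Centre of the top of the stand's post at its +y end, 80 mm above the worktop.
- post_right (a point): Centre of the top of the stand's post at its -y end, 80 mm above the worktop.
- dust_cap: Black plastic dust cap of the same diameter (68 mm) without lugs, with a low round knob instead of a bar, 41 mm high; hangs on the other post. Origin: centre of its plug's lower end, z up. Not to be moved.
- vial_1: Glass sample vial with a white screw cap, 23 mm in diameter, 56 mm high, standing behind the work. Origin: centre of its underside.
- petri_c: Small round plastic dish, 34 mm across, 11 mm high, lying behind the work. Origin: centre of its underside.
Mind the look-alikes: they are no part of the job. What is shaped like the vial_1 but purple is not meant.

How it is judged (in metres and radians):
On the way, in this order (a step that is already met when the one before it is completed fails the run):
1. the reference cap is lifted clear of its post, in the grip (contact force between the fingers and reference_cap above 1 N and height (world z) of reference_cap above 0.082 m and contact force between reference_cap and parking_stand below 0.1 N), for 0.2 s.
2. it is pushed down in the port with its lugs through the notches, the shutter still shut (horizontal distance between cap_shoulder and port below 0.004 m and z of cap_shoulder in the frame of port below 0.0045 m and value of joint shutter below 0.5 rad), for 0.1 s.
3. it is turned clockwise nearly to the stop (value of joint shutter above 1.15 rad and z of cap_shoulder in the frame of port below 0.0055 m), for 0.2 s.
At the end, for the whole second after the job is handed in: The reference cap, still gripped and at rest, is upright (4 degrees) in the port, centred within 4 mm, shoulder under 2.8 mm above the collar, shutter past 1.15 rad. Dust cap moved under 15 mm and still on its post, vial (upright) and dish under 20 mm (value of joint shutter above 1.15 rad and horizontal distance between cap_shoulder and port below 0.004 m and z of cap_shoulder in the frame of port below 0.0028 m and angle between reference_cap's own z axis and vertical below 0.07 rad and contact force between the fingers and reference_cap above 1 N and linear speed of reference_cap below 0.02 m/s and height (world z) of dust_cap above 0.05 m and distance of dust_cap from where it was at the start of the episode below 0.015 m and distance of each of vial_1, petri_c from where it was at the start of the episode below 0.02 m and angle between vial_1's own z axis and vertical below 0.2 rad); the arm keeps its last pose, push and grip.
It fails at once if the dust cap is knocked or taken off its post (distance of dust_cap from where it was at the start of the episode above 0.02 m).
It fails at once if the vial is knocked over or shoved away (angle between vial_1's own z axis and vertical above 0.5 rad or distance of vial_1 from where it was at the start of the episode above 0.03 m).
It fails at once if the small dish is shoved away (distance of petri_c from where it was at the start of the episode above 0.03 m).
It also fails if it takes over 48 s, if anything falls off the work surface, if the arm or the gripper's body presses on something with over 40 N, if the wrist force passes 120 N, or if a joint passes its speed limit or range.

## Working session

There is one attempt and no reset: what is moved stays moved. The work goes in short steps, Python scripts to look and compute and a tool call to move; the robot and the scene stay as the last step left them, time stands still between calls to the robot, and variables do not carry over. Pictures are saved under pics/ and viewed, about 8 in all and at most 12, crops included, and the job is handed in when it is done.

Besides the shell and the picture viewer there is one more tool, called after "Emit:" by a JSON object that holds its "name" and its "arguments". carry_out: Moves the arm, as the interface text tells. Its arguments: {"type":"object","properties":{"plan":{"type":"array","items":{"type":"object","properties":{"grip":{"type":"number"},"dp":{"type":"array","items":{"type":"number"}},"rotation":{"type":"array","items":{"type":"number"}}}}},"force":{"type":"number"}},"required":["plan"]}

```bash
mkdir -p pics; ls; cat > h.py <<'E'
import numpy as np, cv2
from cell import env
def snap(cam,name,crop=None,scale=1):
    p=env.camera_params(cam); im=env.read_camera(cam)[:,:,::-1]
    cv2.imwrite('pics/full_'+name,im)
    if crop: x0,y0,x1,y1=crop; im=im[y0:y1,x0:x1]
    cv2.imwrite('pics/'+name,cv2.resize(im,None,fx=scale,fy=scale,interpolation=cv2.INTER_CUBIC)); return p
def back(p,u,v,z):
    R=np.array(p['R']);t=np.array(p['t']).ravel();c=-R.T@t
    d=R.T@np.array([(u-p['cx'])/p['fx'],(v-p['cy'])/p['fy'],1]); return c+d*(z-c[2])/d[2]
def proj(p,X):
    x=np.array(p['R'])@np.array(X)+np.array(p['t']).ravel(); return p['fx']*x[0]/x[2]+p['cx'],p['fy']*x[1]/x[2]+p['cy']
E
python3 - <<'E'
from h import *
o=env.get_obs();print(o)
a=snap('top','top1.png');b=snap('side','side1.png')
for p in (a,b): print(p, -np.array(p['R']).T@np.array(p['t']))
im=np.hstack([cv2.imread('pics/top1.png'),cv2.imread('pics/side1.png')])
E
```

```text
pics
{'time_s': 0.0, 'qpos': array([71.45240373, 18.4390597 , -4.01523402, 83.17473257,  1.29467543,
       78.53959928, -3.2618461 ]), 'joint_velocities': array([-0.139392  , -0.00045445, -0.01795297,  0.04063924, -0.05390404,
        0.01413178,  0.04599808]), 'effort': array([-1.91778163e-04, -4.91289461e+01, -4.03922852e-01, -3.12528849e+01,
       -6.40218286e-02,  4.39026486e-02,  1.86454999e-04]), 'tool_pos': array([ 0.21519836, -0.61276477,  0.22146294]), 'tool_rot': array([ 1.79994533e+02,  1.08169413e-01, -7.06448562e+01]), 'force': array([ 0.60509575, -0.248482  ,  0.62909018]), 'wrist_torque': array([-0.01387347, -0.01932822, -0.01447588]), 'grip_width': 0.08713591955520009}
{'fx': 390.73222995550475, 'fy': 390.73222995550475, 'cx': 280.01438294086563, 'cy': 212.14766188136986, 'R': array([[ 0.00951134, -0.99988584,  0.01174057],
       [-0.98711994, -0.01126373, -0.15958493],
       [ 0.15969896, -0.01007148, -0.98711438]]), 't': array([-0.00712728,  0.61523862,  0.83169495])} [0.47456129 0.00817982 0.91924454]
{'fx': 394.5348400316346, 'fy': 394.5348400316346, 'cx': 288.71757317579835, 'cy': 202.19455908751786, 'R': array([[ 0.99959042, -0.02568082, -0.01262864],
       [-0.02325503, -0.47171669, -0.88144346],
       [ 0.01667905,  0.88137612, -0.47212069]]), 't': array([-0.59457048,  0.11272778,  0.87523104])} [ 0.58235042 -0.73350121  0.50506924]
```

View pics/top1.png

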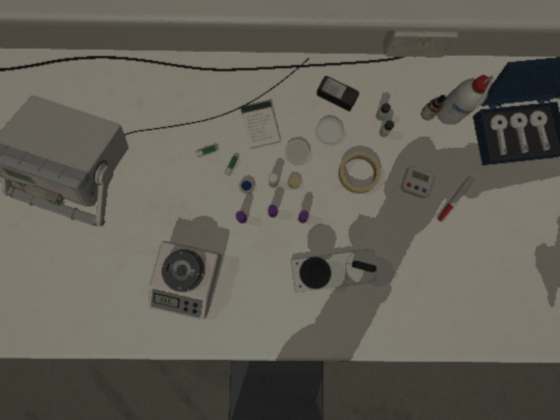

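View pics/side1.png

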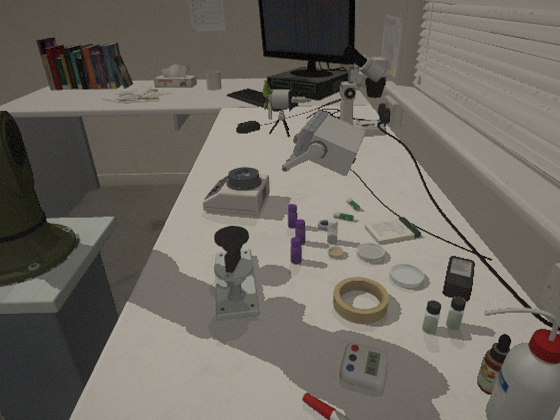

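The top view shows the photometer at about (185,275), the dust cap (black disc) at (315,272), and the reference cap with its bar at (363,267). The purple vials stand in a row behind the work. I'll enlarge this area.

```bash
python3 - <<'E'
import cv2,numpy as np
im=cv2.imread('pics/full_top1.png')
f=lambda c:cv2.resize(np.clip(c.astype(float)*1.8,0,255).astype('uint8'),None,fx=6,fy=6,interpolation=cv2.INTER_CUBIC)
a=f(im[235:325,145:225]); b=f(im[240:300,285:385])
c=np.zeros((max(a.shape[0],b.shape[0]),0,3),'uint8')
cv2.imwrite('pics/c1.png',a); cv2.imwrite('pics/c2.png',b)
E
```

```text
(no output)
```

View pics/c1.png

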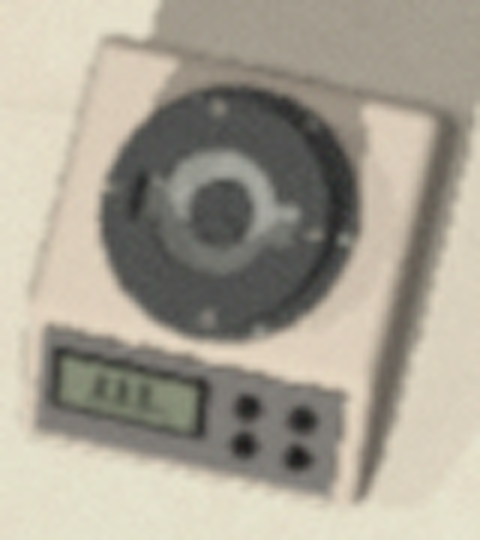

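View pics/c2.png

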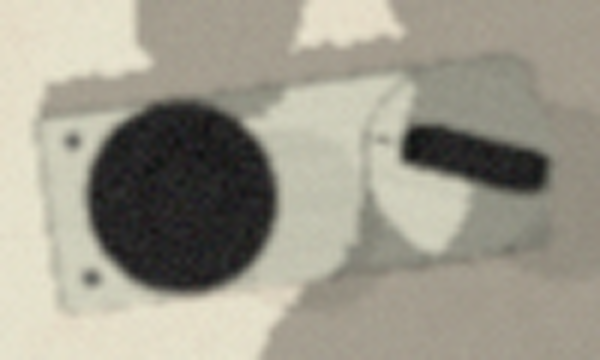

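```bash
python3 - <<'E'
from h import *
p=env.camera_params('top')
c2=lambda u,v,z:back(p,285+(u+.5)/6-.5,240+(v+.5)/6-.5,z)
c1=lambda u,v,z:back(p,145+(u+.5)/6-.5,235+(v+.5)/6-.5,z)
bar=c2(477,157,.1185);e1=c2(405,140,.1185);e2=c2(548,175,.1185)
print('bar',bar,e1,e2,np.degrees(np.arctan2(*(e1-e2)[[1,0]])))
print('dust',c2(182,197,.08)); print('port',c1(218,214,.092))
print('phot left edge dir',c1(110,40,.064),c1(437,110,.064))
w=env.camera_params('wrist');print(w,-np.array(w['R']).T@np.array(w['t']))
for u,v in [(273,180),(294,181),(304,216),(273,211),(241,216)]: print(back(p,u,v,.03))
E
```

```text
bar [ 0.49550755 -0.17221953  0.1185    ] [ 0.50099084 -0.14784706  0.1185    ] [ 0.48969387 -0.19620338  0.1185    ] 76.85043851862606
dust [ 0.48144423 -0.07579105  0.08      ]
port [0.48312958 0.20551721 0.092     ]
phot left edge dir [0.54564659 0.25450541 0.064     ] [0.52148793 0.13484571 0.064     ]
{'fx': 352.10943708221066, 'fy': 352.10943708221066, 'cx': 280.670514628759, 'cy': 207.58615760643542, 'R': array([[ 0.33244857, -0.94311763, -0.00266263],
       [-0.91246853, -0.32235614,  0.25196765],
       [-0.23849345, -0.08133672, -0.96773199]]), 't': array([-0.64907473, -0.03054017,  0.38981446])} [ 0.28088522 -0.5902924   0.38320281]
[0.69431213 0.01621709 0.03      ]
[ 0.69252251 -0.03287161  0.03      ]
[ 0.61006807 -0.05623123  0.03      ]
[0.62092285 0.01530872 0.03      ]
[0.60843124 0.08872215 0.03      ]
```

```bash
cat >> h.py <<'E'
def plan(xyz,yaw,n,grip=0):
    from scipy.spatial.transform import Rotation as Ro
    o=env.get_obs();P=np.array(o['tool_pos']);R=Ro.from_euler('xyz',o['tool_rot'],degrees=True)
    T=Ro.from_euler('xyz',[180,0,yaw],degrees=True)
    w=(R.inv()*T).as_rotvec()/n; d=(np.array(xyz)-P)/n
    print('from',P.round(4),np.round(o['tool_rot'],2),'rot/row',np.degrees(w).round(2))
    for i in range(n):
        print(np.round(R.inv().apply(d),4).tolist()); R=R*Ro.from_rotvec(w)
E
python3 -c "
from h import *
plan([.495,-.172,.245],-13,16)"
```

```text
from [ 0.2152 -0.6128  0.2215] [ 1.7999e+02  1.0000e-01 -7.0640e+01] rot/row [-0.    0.01 -3.6 ]
[-0.0202, -0.0256, -0.0014]
[-0.0186, -0.0268, -0.0014]
[-0.0168, -0.028, -0.0014]
[-0.015, -0.029, -0.0014]
[-0.0132, -0.0299, -0.0014]
[-0.0113, -0.0306, -0.0014]
[-0.0093, -0.0313, -0.0015]
[-0.0074, -0.0318, -0.0015]
[-0.0053, -0.0322, -0.0015]
[-0.0033, -0.0325, -0.0015]
[-0.0013, -0.0326, -0.0015]
[0.0008, -0.0326, -0.0015]
[0.0028, -0.0325, -0.0015]
[0.0049, -0.0323, -0.0015]
[0.0069, -0.0319, -0.0015]
[0.0089, -0.0314, -0.0015]
```

Emit:
{"name": "carry_out", "arguments": {"plan": [{"grip": 0, "dp": [-0.02, -0.0256, -0.0015], "rotation": [0, 0, -3.6]}, {"grip": 0, "dp": [-0.0186, -0.0268, -0.0015], "rotation": [0, 0, -3.6]}, {"grip": 0, "dp": [-0.0168, -0.028, -0.0015], "rotation": [0, 0, -3.6]}, {"grip": 0, "dp": [-0.015, -0.029, -0.0015], "rotation": [0, 0, -3.6]}, {"grip": 0, "dp": [-0.0132, -0.03, -0.0015], "rotation": [0, 0, -3.6]}, {"grip": 0, "dp": [-0.0113, -0.0306, -0.0015], "rotation": [0, 0, -3.6]}, {"grip": 0, "dp": [-0.0093, -0.0313, -0.0015], "rotation": [0, 0, -3.6]}, {"grip": 0, "dp": [-0.0074, -0.0318, -0.0015], "rotation": [0, 0, -3.6]}]}}

```text
time_s: 0.77
tool_pos: [0.3499, -0.3885, 0.2269]
tool_rot: [179.9, 0.7, -41.6]
force: [0.1, 0.3, 0.9]
grip_width: 0.087
```

```bash
python3 -c "
from h import *
plan([.495,-.172,.245],-13,8)"
```

```text
from [ 0.3499 -0.3885  0.2269] [179.87   0.67 -41.57] rot/row [-0.01  0.09 -3.57]
[-0.0044, -0.0323, -0.0023]
[-0.0024, -0.0325, -0.0023]
[-0.0004, -0.0326, -0.0023]
[0.0017, -0.0325, -0.0023]
[0.0037, -0.0324, -0.0023]
[0.0057, -0.0321, -0.0023]
[0.0077, -0.0317, -0.0023]
[0.0097, -0.0311, -0.0023]
```

Emit:
{"name": "carry_out", "arguments": {"plan": [{"grip": 0, "dp": [-0.0044, -0.0323, -0.0023], "rotation": [0, 0.1, -3.6]}, {"grip": 0, "dp": [-0.0024, -0.0325, -0.0023], "rotation": [0, 0.1, -3.6]}, {"grip": 0, "dp": [-0.0004, -0.0326, -0.0023], "rotation": [0, 0.1, -3.6]}, {"grip": 0, "dp": [0.0017, -0.0325, -0.0023], "rotation": [0, 0.1, -3.6]}, {"grip": 0, "dp": [0.0037, -0.0324, -0.0023], "rotation": [0, 0.1, -3.6]}, {"grip": 0, "dp": [0.0057, -0.032, -0.0023], "rotation": [0, 0.1, -3.6]}, {"grip": 0, "dp": [0.0077, -0.0317, -0.0023], "rotation": [0, 0.1, -3.6]}, {"grip": 0, "dp": [0.0097, -0.0311, -0.0023], "rotation": [0, 0.1, -3.6]}]}}

```text
time_s: 1.43
tool_pos: [0.495, -0.1568, 0.2432]
tool_rot: [-180.0, 0.1, -11.3]
force: [1.3, -0.9, -0.4]
grip_width: 0.087
```

```bash
python3 -c "
from h import *
o=env.get_obs();print(o['tool_pos'],o['tool_rot'],np.abs(o['joint_velocities']).max())
snap('wrist','w1.png',None,1.4)
o=env.get_obs();print(o['tool_pos'],o['tool_rot'])
p=env.camera_params('wrist');print(proj(p,[.4955,-.1722,.1185]))"
```

```text
[ 0.49495612 -0.15680976  0.24322352] [-1.79991429e+02  1.07588168e-01 -1.13283724e+01] 25.578191782207316
[ 0.4988765  -0.14845054  0.24396772] [-1.79691716e+02 -6.85101970e-02 -1.05824243e+01]
(np.float64(280.77659805686005), np.float64(229.04351610834382))
```

View pics/w1.png

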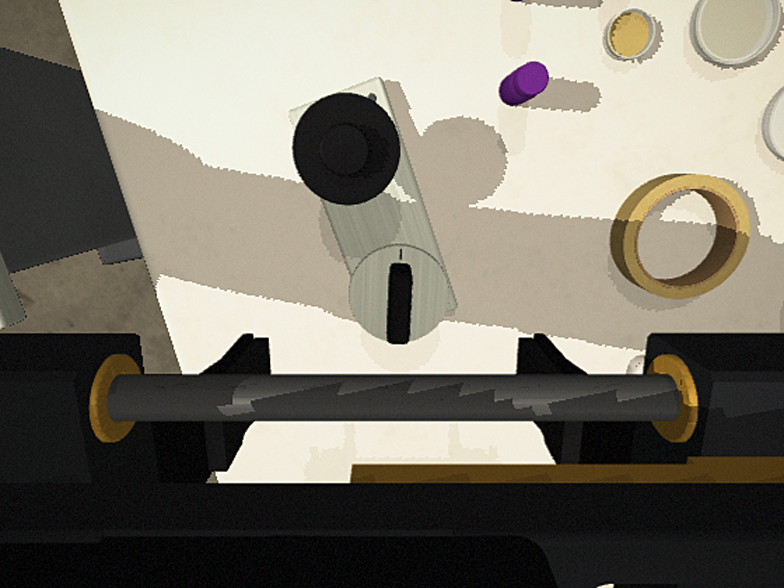

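The wrist view shows the bar almost vertical in the picture, from about (400,264) to (398,343), at x = 400 between the jaws. The dust cap is at (346,148). The arm was still settling, so I'll retake the picture and segment the bar.

```bash
python3 -c "
from h import *
o=env.get_obs();print(o['tool_pos'],o['tool_rot'],np.abs(o['joint_velocities']).max())
p=snap('wrist','w2.png')
im=cv2.imread('pics/full_w2.png'); g=im.max(2)
m=(g<60).astype('uint8'); n,l,s,c=cv2.connectedComponentsWithStats(m)
for i in range(1,n):
  if 300<s[i,4]<6000:
    k=(l==i).astype('uint8');r=cv2.minAreaRect(cv2.findNonZero(k));print(s[i],c[i],r)
    if 230<c[i][0]<340:
      b=cv2.boxPoints(r);print([back(p,u,v,.1185).round(4).tolist() for u,v in b])
cv2.imwrite('pics/w2c.png',cv2.resize(im[130:260,220:380],None,fx=4,fy=4,interpolation=cv2.INTER_CUBIC))
"
```

```text
[ 0.4988765  -0.14845054  0.24396772] [-1.79691716e+02 -6.85101970e-02 -1.05824243e+01] 1.4717120982385814
[ 208   78   76   79 4653] [245.33376316 117.0042983 ] ((245.00003051757812, 117.0), (77.78173828125, 74.95331573486328), 45.0)
[[0.4428, -0.0672, 0.1185], [0.4921, -0.0366, 0.1185], [0.5265, -0.0843, 0.1185], [0.4766, -0.1179, 0.1185]]
[273 198  19  58 910] [281.54615385 226.64065934] ((281.57940673828125, 226.46762084960938), (16.71983528137207, 57.59906768798828), 4.398705959320068)
[[0.4829, -0.1935, 0.1185], [0.4962, -0.1439, 0.1185], [0.5097, -0.1475, 0.1185], [0.497, -0.1974, 0.1185]]
```

View pics/w2c.png

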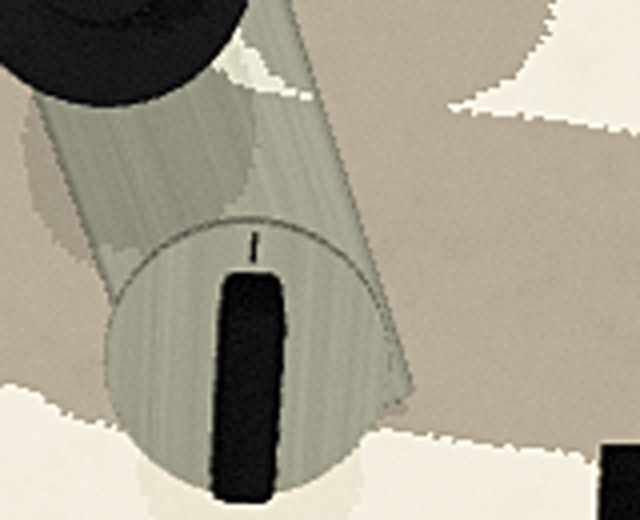

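The bar is clear at crop (248,385). Its centre is about (0.4957, -0.173) and its long axis lies at about 75.4°, which agrees with the top view. I'll descend in two stages.

```bash
python3 -c "
from h import *
plan([.4957,-.173,.130],-14.6,6)"
```

```text
from [ 0.4974 -0.1513  0.2437] [-1.798e+02  1.000e-02 -1.083e+01] rot/row [-0.03  0.    0.63]
[0.0004, 0.0037, 0.0189]
[0.0005, 0.0037, 0.0189]
[0.0005, 0.0036, 0.0189]
[0.0005, 0.0036, 0.0189]
[0.0006, 0.0036, 0.019]
[0.0006, 0.0036, 0.019]
```

Emit:
{"name": "carry_out", "arguments": {"plan": [{"grip": 0, "dp": [0.0005, 0.0037, 0.019], "rotation": [0, 0, 0.6]}, {"grip": 0, "dp": [0.0005, 0.0037, 0.019], "rotation": [0, 0, 0.6]}, {"grip": 0, "dp": [0.0005, 0.0036, 0.019], "rotation": [0, 0, 0.6]}, {"grip": 0, "dp": [0.0005, 0.0036, 0.019], "rotation": [0, 0, 0.6]}, {"grip": 0, "dp": [0.0005, 0.0036, 0.019], "rotation": [0, 0, 0.6]}, {"grip": 0, "dp": [0.0005, 0.0036, 0.014], "rotation": [0, 0, 0.6]}, {"grip": 0, "dp": [0, 0, 0], "rotation": [0, 0, 0]}, {"grip": 0, "dp": [0, 0, 0], "rotation": [0, 0, 0]}]}}

```text
time_s: 2.2
tool_pos: [0.4939, -0.1743, 0.129]
tool_rot: [-179.9, 0.2, -14.6]
force: [0.6, 0.9, -0.6]
grip_width: 0.0872
```

```bash
python3 -c "
from h import *
plan([.4957,-.173,.0885],-14.6,4)"
```

```text
from [ 0.4939 -0.1743  0.129 ] [-1.799e+02  1.500e-01 -1.457e+01] rot/row [-0.02  0.04  0.01]
[0.0004, -0.0004, 0.0101]
[0.0004, -0.0004, 0.0101]
[0.0004, -0.0004, 0.0101]
[0.0004, -0.0004, 0.0101]
```

Emit:
{"name": "carry_out", "arguments": {"plan": [{"grip": 0, "dp": [0.0005, -0.0005, 0.012], "rotation": [0, 0, 0]}, {"grip": 0, "dp": [0.0005, -0.0005, 0.012], "rotation": [0, 0, 0]}, {"grip": 0, "dp": [0.0005, -0.0004, 0.01], "rotation": [0, 0, 0]}, {"grip": 0, "dp": [0.0005, 0, 0.005], "rotation": [0, 0, 0]}, {"grip": 0, "dp": [0, 0, 0], "rotation": [0, 0, 0]}, {"grip": 0, "dp": [0, 0, 0], "rotation": [0, 0, 0]}]}}

```text
time_s: 2.7
tool_pos: [0.4975, -0.1737, 0.0883]
tool_rot: [-179.9, -0.0, -14.6]
force: [0.1, -0.7, 0.1]
grip_width: 0.0872
```

Emit:
{"name": "carry_out", "arguments": {"plan": [{"grip": 0.5, "dp": [-0.0015, 0, 0], "rotation": [0, 0, 0]}, {"grip": 0.8, "dp": [0, 0, 0], "rotation": [0, 0, 0]}, {"grip": 1, "dp": [0, 0, 0], "rotation": [0, 0, 0]}, {"grip": 1, "dp": [0, 0, 0], "rotation": [0, 0, 0]}, {"grip": 1, "dp": [0, 0, 0], "rotation": [0, 0, 0]}, {"grip": 1, "dp": [0, 0, 0], "rotation": [0, 0, 0]}, {"grip": 1, "dp": [0, 0, 0], "rotation": [0, 0, 0]}, {"grip": 1, "dp": [0, 0, 0], "rotation": [0, 0, 0]}], "force": 60}}

```text
time_s: 3.37
tool_pos: [0.4975, -0.1736, 0.0905]
tool_rot: [-180.0, -0.2, -14.5]
force: [-0.2, 0.3, 0.3]
grip_width: 0.0418
```

Emit:
{"name": "carry_out", "arguments": {"plan": [{"grip": 1, "dp": [-0.001, 0, 0.002], "rotation": [0, 0, 0]}, {"grip": 1, "dp": [0, 0, 0.001], "rotation": [0, 0, 0]}, {"grip": 1, "dp": [0, 0, 0], "rotation": [0, 0, 0]}, {"grip": 1, "dp": [0, 0, 0], "rotation": [0, 0, 0]}, {"grip": 1, "dp": [0, 0, 0], "rotation": [0, 0, 0]}, {"grip": 1, "dp": [0, 0, 0], "rotation": [0, 0, 0]}, {"grip": 1, "dp": [0, 0, 0], "rotation": [0, 0, 0]}, {"grip": 1, "dp": [0, 0, 0], "rotation": [0, 0, 0]}]}}

```text
time_s: 4.03
tool_pos: [0.4962, -0.1733, 0.0871]
tool_rot: [-180.0, -0.2, -14.5]
force: [-0.5, 0.2, 0.4]
grip_width: 0.0134
```

Emit:
{"name": "carry_out", "arguments": {"plan": [{"grip": 1, "dp": [0, 0, -0.008], "rotation": [0, 0, 0]}, {"grip": 1, "dp": [0, 0, -0.012], "rotation": [0, 0, 0]}, {"grip": 1, "dp": [0, 0, -0.015], "rotation": [0, 0, 0]}, {"grip": 1, "dp": [0, 0, -0.015], "rotation": [0, 0, 0]}, {"grip": 1, "dp": [0, 0, -0.015], "rotation": [0, 0, 0]}, {"grip": 1, "dp": [0, 0, -0.015], "rotation": [0, 0, 0]}, {"grip": 1, "dp": [0, 0, -0.008], "rotation": [0, 0, 0]}, {"grip": 1, "dp": [0, 0, 0], "rotation": [0, 0, 0]}]}}

```text
time_s: 4.7
tool_pos: [0.4949, -0.1724, 0.1829]
tool_rot: [-179.9, -0.1, -14.5]
force: [0.6, 0.4, -1.9]
grip_width: 0.0135
```

```bash
python3 -c "
from h import *
p=env.camera_params('wrist')
w=env.get_obs();print(w['grip_width'],w['tool_pos'],w['force'])
snap('side','s2.png',(180,130,420,310),3)
plan([.475,.10,.20],-11.5,14)"
```

```text
0.013460488407567797 [ 0.49489124 -0.172383    0.18288693] [ 0.57491076  0.37975092 -1.91819193]
from [ 0.4947 -0.1723  0.1822] [-1.7994e+02 -1.0000e-01 -1.4490e+01] rot/row [-0.   -0.01 -0.21]
[-0.0062, -0.0185, -0.0013]
[-0.0062, -0.0185, -0.0013]
[-0.0061, -0.0185, -0.0013]
[-0.006, -0.0185, -0.0013]
[-0.006, -0.0186, -0.0013]
[-0.0059, -0.0186, -0.0013]
[-0.0058, -0.0186, -0.0013]
[-0.0057, -0.0186, -0.0013]
[-0.0057, -0.0187, -0.0013]
[-0.0056, -0.0187, -0.0013]
[-0.0055, -0.0187, -0.0013]
[-0.0055, -0.0187, -0.0013]
[-0.0054, -0.0187, -0.0013]
[-0.0053, -0.0188, -0.0013]
```

View pics/s2.png

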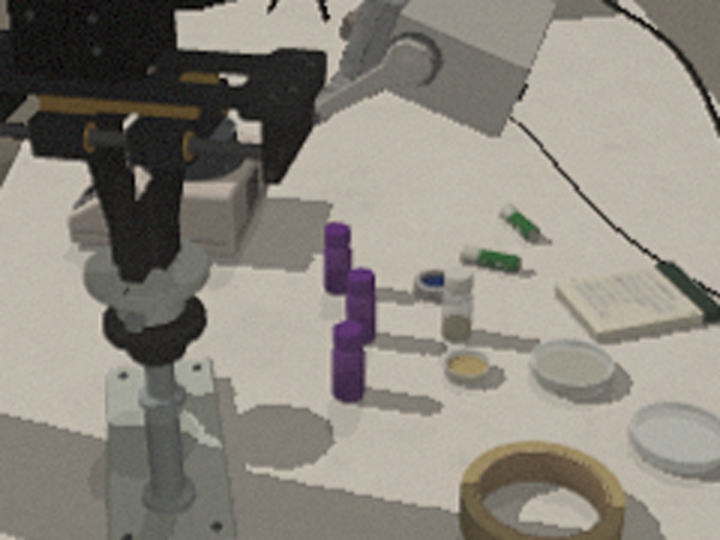

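The side view shows the cap hanging level in the fingers at (145,270), clear of its post, with the dust cap still on its own. Next I move short of the port so the wrist camera sees it unobstructed.

Emit:
{"name": "carry_out", "arguments": {"plan": [{"grip": 1, "dp": [-0.004, -0.018, -0.001], "rotation": [0, 0, -0.2]}, {"grip": 1, "dp": [-0.006, -0.024, -0.001], "rotation": [0, 0, -0.2]}, {"grip": 1, "dp": [-0.006, -0.025, -0.001], "rotation": [0, 0, -0.2]}, {"grip": 1, "dp": [-0.006, -0.025, -0.001], "rotation": [0, 0, -0.2]}, {"grip": 1, "dp": [-0.006, -0.025, -0.001], "rotation": [0, 0, -0.2]}, {"grip": 1, "dp": [-0.006, -0.025, -0.001], "rotation": [0, 0, -0.2]}, {"grip": 1, "dp": [-0.006, -0.025, -0.001], "rotation": [0, 0, -0.2]}, {"grip": 1, "dp": [-0.006, -0.025, -0.001], "rotation": [0, 0, -0.2]}]}}

```text
time_s: 5.42
tool_pos: [0.4916, 0.0245, 0.1836]
tool_rot: [179.9, 0.5, -13.7]
force: [0.6, -0.3, -1.7]
grip_width: 0.0134
```

```bash
python3 -c "
from h import *
plan([.483,.128,.19],-11.5,5)"
```

```text
from [0.4916 0.0245 0.1836] [179.87   0.46 -13.7 ] rot/row [ 0.02  0.09 -0.44]
[-0.0066, -0.0197, -0.0013]
[-0.0064, -0.0198, -0.0013]
[-0.0063, -0.0198, -0.0013]
[-0.0061, -0.0198, -0.0013]
[-0.006, -0.0199, -0.0013]
```

Emit:
{"name": "carry_out", "arguments": {"plan": [{"grip": 1, "dp": [-0.0065, -0.02, -0.0013], "rotation": [0, 0.1, -0.4]}, {"grip": 1, "dp": [-0.0065, -0.02, -0.0013], "rotation": [0, 0.1, -0.4]}, {"grip": 1, "dp": [-0.006, -0.02, -0.0013], "rotation": [0, 0.1, -0.4]}, {"grip": 1, "dp": [-0.006, -0.018, -0.0013], "rotation": [0, 0.1, -0.4]}, {"grip": 1, "dp": [-0.004, -0.008, -0.001], "rotation": [0, 0, -0.4]}, {"grip": 1, "dp": [0, 0, 0], "rotation": [0, 0, 0]}, {"grip": 1, "dp": [0, 0, 0], "rotation": [0, 0, 0]}, {"grip": 1, "dp": [0, 0, 0], "rotation": [0, 0, 0]}]}}

```text
time_s: 6.08
tool_pos: [0.4764, 0.1247, 0.1844]
tool_rot: [179.9, 0.6, -11.0]
force: [0.3, 0.0, -1.1]
grip_width: 0.0136
```

```bash
python3 -c "
from h import *
o=env.get_obs();print(o['tool_pos'],o['tool_rot'],np.abs(o['joint_velocities']).max())
p=snap('wrist','w3.png',(170,20,370,270),2.4)
print(p, proj(p,[.483,.2055,.092]))
o=env.get_obs();print(o['tool_pos'],o['tool_rot'])
np.save('p3.npy',p,allow_pickle=True)"
```

```text
[0.47644157 0.12472252 0.1843916 ] [179.85865713   0.61700944 -10.95977839] 0.776655220265674
{'fx': 352.10943708221066, 'fy': 352.10943708221066, 'cx': 280.670514628759, 'cy': 207.58615760643542, 'R': array([[ 0.98189078, -0.18910402, -0.0114087 ],
       [-0.18010433, -0.95044886,  0.25339572],
       [-0.05876153, -0.24675217, -0.96729543]]), 't': array([-0.44300967,  0.18357247,  0.41086998])} (np.float64(268.1012011104493), np.float64(98.203036990458))
[0.47652775 0.12413559 0.184334  ] [179.84117097   0.62089529 -11.01651277]
```

View pics/w3.png

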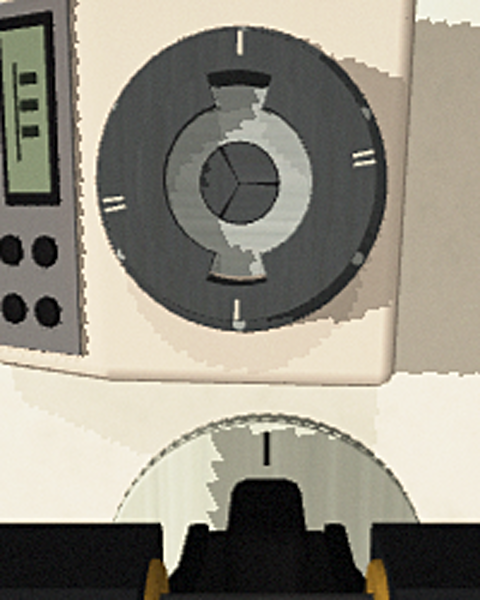

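The port is clear. Its single-line marks are at (240,42) and (237,311) and its double marks at (363,157) and (113,204). The mark on the held cap runs from (266,433) to (266,465).

```bash
python3 -c "
from h import *
p=np.load('p3.npy',allow_pickle=True).item()
f=lambda u,v,z:back(p,170+(u+.5)/2.4-.5,20+(v+.5)/2.4-.5,z)[:2]
a,b,c,d=[f(*q,.092) for q in [(240,42),(237,311),(363,157),(113,204)]]
print((a+b)/2,(c+d)/2,np.linalg.norm(a-b),np.linalg.norm(c-d))
print('notch ang',np.degrees(np.arctan2(*(a-b)[::-1])),'dbl',np.degrees(np.arctan2(*(c-d)[::-1])))
a,b=[f(*q,.092) for q in [(240,82),(238,276)]]; print('notch wall z.09',(a+b)/2)
E=np.array([f(*q,.092) for q in [(97,180),(240,27),(119,100),(119,252),(160,312),(350,95)]])
A=np.c_[2*E,np.ones(len(E))];s=np.linalg.lstsq(A,(E**2).sum(1),rcond=None)[0];print('circ',s[:2],np.sqrt(s[2]+s[0]**2+s[1]**2))
m,n=f(266,433,.1818),f(266,465,.1818);print('capmark',m,n,np.degrees(np.arctan2(*(m-n)[::-1])))
t=f(266,416,.1818);print('shoulder far edge',t)
u=np.array([np.cos(np.radians(79)),np.sin(np.radians(79))]);print('cap axis est',t-.034*u)
"
```

```text
[0.48401211 0.2071791 ] [0.48364694 0.20752177] 0.0734993591948235 0.07294010851854653
notch ang 77.9499206621454 dbl -0.788689884085361
notch wall z.09 [0.48416032 0.20714503]
circ [0.48371372 0.20542589] 0.04101317433055119
capmark [0.48286427 0.1538726 ] [0.48160951 0.14736073] 79.09346810702819
shoulder far edge [0.48352084 0.15728005]
cap axis est [0.47703334 0.12390472]
```

```bash
python3 -c "
from h import *
plan([.484,.207,.150],-12,5)"
```

```text
from [0.4765 0.1241 0.1843] [179.84   0.62 -11.02] rot/row [0.03 0.12 0.2 ]
[-0.0016, -0.0166, 0.0068]
[-0.0017, -0.0166, 0.0068]
[-0.0018, -0.0166, 0.0069]
[-0.0018, -0.0165, 0.0069]
[-0.0019, -0.0165, 0.0069]
```

Emit:
{"name": "carry_out", "arguments": {"plan": [{"grip": 1, "dp": [-0.0016, -0.0166, 0.0], "rotation": [0, 0.1, 0.2]}, {"grip": 1, "dp": [-0.0017, -0.0166, 0.0068], "rotation": [0, 0.1, 0.2]}, {"grip": 1, "dp": [-0.0018, -0.0166, 0.007], "rotation": [0, 0.1, 0.2]}, {"grip": 1, "dp": [-0.0018, -0.0166, 0.007], "rotation": [0, 0.1, 0.2]}, {"grip": 1, "dp": [-0.0019, -0.0166, 0.007], "rotation": [0, 0.1, 0.2]}, {"grip": 1, "dp": [0, 0, 0.005], "rotation": [0, 0, 0]}, {"grip": 1, "dp": [0, 0, 0], "rotation": [0, 0, 0]}, {"grip": 1, "dp": [0, 0, 0], "rotation": [0, 0, 0]}]}}

```text
time_s: 6.8
tool_pos: [0.4897, 0.1952, 0.1481]
tool_rot: [179.5, 0.1, -13.4]
force: [-0.1, 0.3, -1.9]
grip_width: 0.0136
```

```bash
python3 -c "
from h import *
plan([.484,.207,.13],-12,4)"
```

```text
from [0.4897 0.1952 0.1481] [ 1.7948e+02  6.0000e-02 -1.3410e+01] rot/row [ 0.13  0.02 -0.35]
[-0.0021, -0.0026, 0.0045]
[-0.0021, -0.0026, 0.0045]
[-0.002, -0.0026, 0.0045]
[-0.002, -0.0026, 0.0045]
```

Emit:
{"name": "carry_out", "arguments": {"plan": [{"grip": 1, "dp": [-0.0025, -0.0032, 0.0045], "rotation": [0.1, 0, -0.4]}, {"grip": 1, "dp": [-0.0025, -0.0032, 0.0045], "rotation": [0.1, 0, -0.4]}, {"grip": 1, "dp": [-0.002, -0.003, 0.0045], "rotation": [0.1, 0, -0.4]}, {"grip": 1, "dp": [-0.001, -0.0015, 0.003], "rotation": [0.1, 0, -0.2]}, {"grip": 1, "dp": [0, 0, 0], "rotation": [0, 0, 0]}, {"grip": 1, "dp": [0, 0, 0], "rotation": [0, 0, 0]}, {"grip": 1, "dp": [0, 0, 0], "rotation": [0, 0, 0]}]}}

```text
time_s: 7.38
tool_pos: [0.4852, 0.2031, 0.1303]
tool_rot: [179.8, -0.0, -12.3]
force: [-0.2, -0.7, -1.6]
grip_width: 0.0134
```

```bash
python3 -c "
from h import *
plan([.484,.207,.13],-12,1)"
```

```text
from [0.4852 0.2031 0.1303] [ 1.7976e+02 -3.0000e-02 -1.2290e+01] rot/row [ 0.24 -0.03 -0.29]
[-0.002, -0.0035, 0.0003]
```

Emit:
{"name": "carry_out", "arguments": {"plan": [{"grip": 1, "dp": [-0.002, -0.0035, 0], "rotation": [0.2, 0, -0.3]}, {"grip": 1, "dp": [0, 0, 0], "rotation": [0, 0, 0]}, {"grip": 1, "dp": [0, 0, 0], "rotation": [0, 0, 0]}]}}

```text
time_s: 7.63
tool_pos: [0.4843, 0.2073, 0.1308]
tool_rot: [180.0, -0.1, -12.0]
force: [0.5, 0.0, -1.5]
grip_width: 0.0136
```

```bash
python3 -c "
from h import *
plan([.484,.207,.123],-12,1)
p=snap('wrist','w4.png',(170,80,370,250),3)"
```

```text
from [0.4843 0.2073 0.1308] [ 1.7999e+02 -8.0000e-02 -1.1970e+01] rot/row [ 0.01 -0.08  0.03]
[-0.0002, 0.0004, 0.0078]
```

View pics/w4.png

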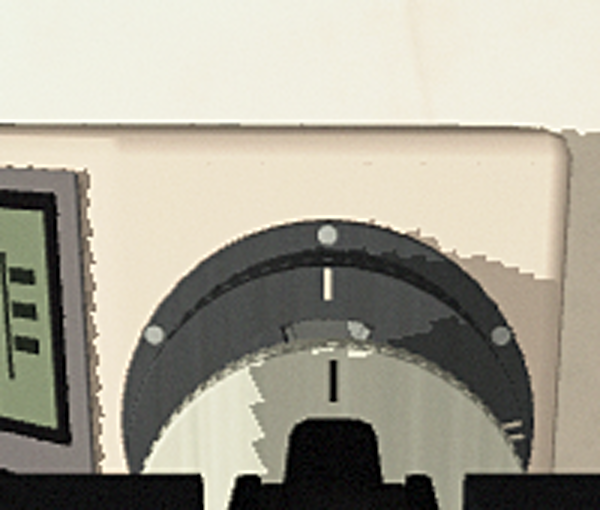

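The cap's mark (333,380) lines up with the white single line (328,283) to about a millimetre. Going down while I watch the force.

Emit:
{"name": "carry_out", "arguments": {"plan": [{"grip": 1, "dp": [-0.0002, 0.0003, 0.005], "rotation": [0, 0, 0]}, {"grip": 1, "dp": [0, 0, 0.005], "rotation": [0, 0, 0]}, {"grip": 1, "dp": [0, 0, 0.004], "rotation": [0, 0, 0]}, {"grip": 1, "dp": [0, 0, 0], "rotation": [0, 0, 0]}, {"grip": 1, "dp": [0, 0, 0], "rotation": [0, 0, 0]}]}}

```text
time_s: 8.1
tool_pos: [0.484, 0.2076, 0.1153]
tool_rot: [-180.0, -0.1, -12.0]
force: [-0.8, 0.3, -1.5]
grip_width: 0.0134
```

```bash
python3 -c "
from h import *
plan([.484,.207,.105],-12,1);o=env.get_obs();print(o['force'],o['wrist_torque'])"
```

```text
from [0.484  0.2076 0.1153] [-1.7997e+02 -8.0000e-02 -1.1960e+01] rot/row [-0.03 -0.08  0.04]
[0.0001, 0.0006, 0.0103]
[-0.77790348  0.2589159  -1.45071552] [ 0.0427026  -0.04393483 -0.05238773]
```

Emit:
{"name": "carry_out", "arguments": {"plan": [{"grip": 1, "dp": [0, 0.0003, 0.005], "rotation": [0, 0, 0]}, {"grip": 1, "dp": [0, 0, 0.005], "rotation": [0, 0, 0]}, {"grip": 1, "dp": [0, 0, 0.003], "rotation": [0, 0, 0]}, {"grip": 1, "dp": [0, 0, 0.001], "rotation": [0, 0, 0]}, {"grip": 1, "dp": [0, 0, 0.001], "rotation": [0, 0, 0]}]}}

```text
time_s: 8.52
tool_pos: [0.4845, 0.2077, 0.1031]
tool_rot: [179.9, -0.1, -12.0]
force: [-5.1, -1.8, 10.4]
grip_width: 0.0138
```

Emit:
{"name": "carry_out", "arguments": {"plan": [{"grip": 1, "dp": [-0.001, 0, 0.001], "rotation": [0, 0, 0]}, {"grip": 1, "dp": [0, 0, 0.001], "rotation": [0, 0, 0]}]}}

```text
time_s: 8.68
tool_pos: [0.4845, 0.2077, 0.1031]
tool_rot: [179.9, -0.3, -12.0]
force: [-5.2, -1.4, 9.9]
grip_width: 0.0138
```

Emit:
{"name": "carry_out", "arguments": {"plan": [{"grip": 1, "dp": [-0.001, 0, 0.002], "rotation": [0, 0.2, 3]}, {"grip": 1, "dp": [-0.0005, 0, 0.002], "rotation": [0, 0, 4]}, {"grip": 1, "dp": [0, 0, 0.002], "rotation": [0, 0, 4]}, {"grip": 1, "dp": [0, 0, 0.002], "rotation": [0, 0, 4]}]}}

```text
time_s: 9.02
tool_pos: [0.4846, 0.2077, 0.1032]
tool_rot: [179.7, -0.8, -27.5]
force: [-7.2, -3.7, 17.1]
grip_width: 0.0136
```

```bash
python3 -c "
from h import *
plan([.4835,.207,.1025],-52,5);o=env.get_obs();print(o['force'],o['wrist_torque'])"
```

```text
from [0.4846 0.2077 0.1032] [179.73  -0.76 -27.48] rot/row [ 0.02 -0.16  4.9 ]
[-0.0001, 0.0002, 0.0001]
[-0.0001, 0.0002, 0.0001]
[-0.0001, 0.0002, 0.0001]
[-0.0001, 0.0002, 0.0001]
[-0.0, 0.0003, 0.0001]
[-7.17782327 -3.65924381 17.05539335] [-0.46775192  1.78684932  0.3031318 ]
```

Emit:
{"name": "carry_out", "arguments": {"plan": [{"grip": 1, "dp": [-0.0003, 0.0005, 0.0013], "rotation": [0.1, -0.6, 5]}, {"grip": 1, "dp": [-0.0003, 0.0005, 0.0013], "rotation": [0.1, -0.4, 5]}, {"grip": 1, "dp": [-0.0003, 0.0005, 0.0013], "rotation": [0.1, -0.4, 5]}, {"grip": 1, "dp": [-0.0003, 0.0005, 0.0013], "rotation": [0.1, -0.4, 5]}, {"grip": 1, "dp": [-0.0003, 0.0005, 0.0013], "rotation": [0.1, -0.4, 5]}]}}

```text
time_s: 9.43
tool_pos: [0.4846, 0.2076, 0.1035]
tool_rot: [-179.8, 1.1, -53.4]
force: [-3.5, -2.0, 11.4]
grip_width: 0.0138
```

```bash
python3 -c "
from h import *
plan([.4835,.207,.1025],-80,5);o=env.get_obs();print(o['force'],o['wrist_torque'],o['qpos'])"
```

```text
from [0.4846 0.2076 0.1035] [-179.76    1.05  -53.44] rot/row [0.   0.22 5.31]
[-0.0, 0.0003, 0.0002]
[-0.0, 0.0003, 0.0002]
[0.0, 0.0003, 0.0002]
[0.0, 0.0003, 0.0002]
[0.0001, 0.0002, 0.0002]
[-3.51070323 -1.98718724 11.42698599] [-0.78799608  0.70428292  0.2700324 ] [ 13.35720921  12.99080348 -42.7440033  107.55225994   8.64866151
  63.0010106  -86.02999277]
```

Emit:
{"name": "carry_out", "arguments": {"plan": [{"grip": 1, "dp": [0, 0.0005, 0.0015], "rotation": [0, 0.6, 5]}, {"grip": 1, "dp": [0, 0.0005, 0.0018], "rotation": [0, 0.4, 5]}, {"grip": 1, "dp": [0, 0.0005, 0.0018], "rotation": [0, 0.1, 5]}, {"grip": 1, "dp": [0, 0.0005, 0.0018], "rotation": [0, 0, 5]}, {"grip": 1, "dp": [0, 0.0003, 0.0018], "rotation": [0, 0, 5]}]}}

```text
time_s: 9.85
tool_pos: [0.4845, 0.2073, 0.1031]
tool_rot: [-179.6, -0.3, -79.5]
force: [-4.7, -3.2, 14.3]
grip_width: 0.0135
```

```bash
python3 -c "
from h import *
plan([.4835,.207,.1025],-93,4);o=env.get_obs();print(o['force'],o['wrist_torque'],o['qpos'])"
```

```text
from [0.4845 0.2073 0.1031] [-179.61   -0.32  -79.51] rot/row [-0.11 -0.07  3.37]
[0.0, 0.0003, 0.0001]
[0.0001, 0.0003, 0.0001]
[0.0001, 0.0003, 0.0001]
[0.0001, 0.0003, 0.0001]
[-4.66239754 -3.24809985 14.33721465] [-0.522145    1.40257571  0.35960685] [   9.53559951   12.0966744   -39.40573784  107.9606645     9.09107982
   62.66301854 -112.910385  ]
```

Emit:
{"name": "carry_out", "arguments": {"plan": [{"grip": 1, "dp": [0, 0.0003, 0.0015], "rotation": [-0.2, -0.1, 4]}, {"grip": 1, "dp": [0, 0.0003, 0.0015], "rotation": [-0.1, 0, 4]}, {"grip": 1, "dp": [0, 0.0003, 0.0015], "rotation": [0, 0, 4]}, {"grip": 1, "dp": [0, 0, 0.0015], "rotation": [0, 0, 4]}]}}

```text
time_s: 10.18
tool_pos: [0.4845, 0.2072, 0.1031]
tool_rot: [-179.7, -0.5, -96.1]
force: [-5.2, -2.2, 12.8]
grip_width: 0.0135
```

```bash
python3 -c "
from h import *
plan([.484,.207,.1025],-93,4);o=env.get_obs();print(o['force'],o['wrist_torque'],o['qpos'])"
```

```text
from [0.4845 0.2072 0.1031] [-179.66   -0.45  -96.06] rot/row [-0.08 -0.11 -0.76]
[0.0001, 0.0001, 0.0002]
[0.0001, 0.0001, 0.0002]
[0.0001, 0.0001, 0.0002]
[0.0001, 0.0001, 0.0002]
[-5.17866398 -2.24713389 12.80887476] [-0.45687919  1.33549968  1.2710681 ] [   7.61672967   11.95657651  -37.40220645  107.82082083    8.76195414
   62.88749148 -129.25622488]
```

The wrist torque about z jumped to 1.27 N m, well above the spring's 0.25, so the cap is at the stop. I'll hold the push with a small turn bias and look.

Emit:
{"name": "carry_out", "arguments": {"plan": [{"grip": 1, "dp": [0, 0.0003, 0.0015], "rotation": [-0.1, -0.2, 0.5]}, {"grip": 1, "dp": [0, 0, 0.0015], "rotation": [0, -0.1, 0.5]}, {"grip": 1, "dp": [0, 0, 0.0015], "rotation": [0, -0.1, 0.5]}, {"grip": 1, "dp": [0, 0, 0.0015], "rotation": [0, 0, 0.5]}, {"grip": 1, "dp": [0, 0, 0.0015], "rotation": [0, 0, 0.5]}]}}

```text
time_s: 10.6
tool_pos: [0.4845, 0.2071, 0.1032]
tool_rot: [-179.4, -0.6, -97.6]
force: [-4.5, -2.8, 12.6]
grip_width: 0.0137
```

```bash
python3 -c "
from h import *
a=snap('wrist','w5.png',(170,80,370,250),3)
snap('side','s3.png',(180,130,300,240),5)
o=env.get_obs();print({k:np.round(v,3) for k,v in o.items() if k!='effort'})
x=cv2.resize(cv2.imread('pics/w5.png'),(420,357));y=cv2.resize(cv2.imread('pics/s3.png'),(380,357))
cv2.imwrite('pics/m.png',np.hstack([x,y]))"
```

```text
{'time_s': np.float64(10.7), 'qpos': array([   7.304,   11.843,  -37.244,  107.907,    9.   ,   62.833,
       -131.012]), 'joint_velocities': array([ 0.136,  0.036,  0.009, -0.092, -0.176,  0.074,  0.287]), 'tool_pos': array([0.484, 0.207, 0.103]), 'tool_rot': array([-179.423,   -0.649,  -97.541]), 'force': array([-4.715, -3.082, 13.277]), 'wrist_torque': array([-0.513,  1.239,  1.403]), 'grip_width': np.float64(0.014)}
```

View pics/m.png

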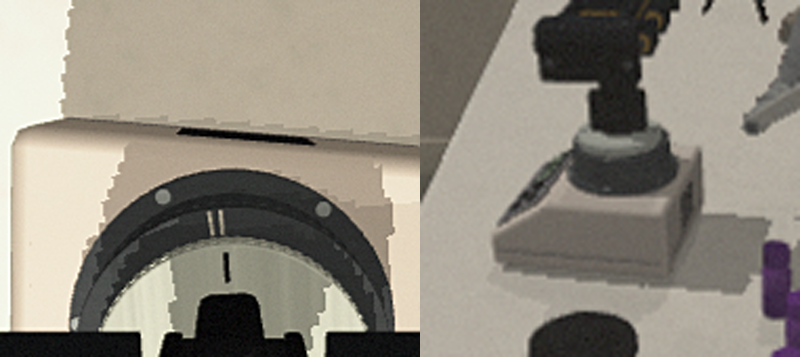

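The cap's mark points at the double lines, the shoulder sits flat on the collar, and the dust cap is on its post. Handing in while holding.

```bash
python3 -c "
from cell import env
print(env.sign_off()); o=env.get_obs();print(o['time_s'],o['tool_pos'],o['tool_rot'],o['force'],o['grip_width'])"
```

```text
the job is handed in; nothing more can be done
None
the job is handed in; nothing more can be done
```

I lifted the reference cap off its post, set it in the port with its lugs in the notches, pushed it fully down and turned it clockwise to the stop. I handed in after about 10.7 s, still gripping, pushing and holding the turn; no verdict was reported.

- **Pushed down:** the last reading had the TCP at z = 0.103 m, the height I worked out for the shoulder resting on the collar. The push was about 13 N, against the spring's 9 N.
- **Turned:** the wrist torque about z was 1.4 N m, well above the shutter spring's 0.25 N m. The cap's mark points at the double lines.
- **Centred and upright:** the TCP was within about 1 mm of the measured port centre and tilted under 1°.
- **Other objects:** the dust cap is still on its post. I did not check the vial and dish in a final picture, but the arm never went near them.

**Two small disagreements:** the wrist turned about 6° more than the expected 79°, which is probably twist or slip of the bar in the pads. A steady side force of about 5 N also remained.

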